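# Draw a board from the rack and hold it solder side up

### The arm

A 6-joint arm with a two-finger parallel gripper is mounted at the origin on a cart in front of the work surface, level with it; the furniture and walls round the work are solid. World frame = base frame: x ahead of the robot, y to its left, z up, the work surface at z = 0. Lengths are in mm, angles in degrees, forces in N, time in s.
With the tool pointing down it reaches from about 350 to 850 mm from the base axis. Payload 8.1 kg.
Tool frame: the origin (TCP) lies on the centre line of the jaws, within the pads' length; the fingertips stand 19 mm ahead of it and the grasp point (between the pads) is the TCP; z points along the fingers, y is the line along which they close (so a half turn about z gives the same grasp; the last joint's range is limited). The gripper opens to 85 mm and grips with 20 to 120 N. Pads are 22 mm wide; open, the fingers measure 114 mm over their backs; the gripper's body (76 mm by 85 mm) begins 54 mm behind the grasp point. The pads swing forward as they close: fully open they stand 13 mm farther back than shut.
Start: joints at [68.102, 7.471, 85.268, -0, 87.261, -4.893], TCP at [175.455, 573.778, 250.292] pointing down, gripper open.
Joint ranges: [-169.43, 169.43], [-51.17, 129.36], [1.28, 143.12], [-76.62, 256.62], [0, 156.53], [-152.29, 152.29]. Speed limits (degrees/s): [136.94, 136.94, 159.86, 180, 180, 180].

### API

Orientations are given as [roll, pitch, yaw] about the fixed x, y, z axes, in that order (R = Rz(yaw) Ry(pitch) Rx(roll)).
In Python, from bench import r gives the robot as it stands. The module is installed in compiled form; this text tells all that it offers.
- The arm moves only by the tool servo_tool, never from a script. Its arguments are lists of equal length, an entry for each row: "fingers": the finger opening in m, from 0 to 0.0854; "linear": the shift along the tool's x, y, z in m, a list of three; "rotation": the turn, a rotation vector about the tool's x, y, z in degrees, a list of three. A call has 1 to 10 rows; each row is the pose to reach, as a shift and turn from the pose commanded when the call began, along the tool's axes at that moment; what a row does not reach only later rows make up. A row lasts 1/10 s, in which the tool goes at most 50 mm and 8.59 degrees, less where a joint would pass 70% of its speed; a pose out of reach is approached as far as the arm can. A call with a gripper value outside its range is refused whole. The fingers move at their own pace and stop on an object; "force" is the grip in N (left out, the last holds). Time passes only in rows, so rows that repeat a pose let the fingers close. It gives the time, the measured TCP pose, the force, the opening and the grip force at its end, in the units of the state.
- r.sense(): the state, without advancing time (a new reading comes with each control period).
- r.snapshot(name): name is "scene" or "top"; returns a dict with "frame" (480x640x3 uint8, red, green, blue), "fx", "fy", "cx", "cy" (pixels), "camera_from_world" (4x4, takes a point from world to camera coordinates). Camera axes: x right, y up, looking along -z (the intrinsics and any distortion apply to the point x, -y, -z); pixel columns grow to the right and rows downward; lengths in mm; the calibration is good to about 2 mm. A picture is of the moment at which its call begins. There is no depth.
- r.hand_in(): hands the job in; it is judged then, once.
The state is a dict: "time": time; "joint_pos": joint angles; "qd": joint speeds; "joint_efforts": joint torques, N m; "tool_pos": TCP position; "tcp_rot": TCP orientation; "ft_force": force on the tool from outside, world axes, zero at the start; "wrist_torque": the same for the moment, N m; "finger_gap": finger opening in mm; "grip_force": force on a finger pad.
Only numpy, scipy, OpenCV 4.12 (cv2) and the standard library are available. Lean on these libraries where they do the work, as an engineer would, in place of code of your own. Each camera call takes 0.05 s, during which the arm holds its last target. There are 200 camera calls.

### The job

Swing the rack's retaining bar aside, draw the tall board (the one standing higher than its two neighbours) straight up out of its slots, and tip it over by 45 degrees or more, level from end to end, so that its bare solder side faces upward for inspection. Finish while still holding it steady like that in the gripper, a good hand's breadth clear above the rack; the bar stays swung aside and the other two boards stay in their slots.

Things in the scene. Friction and masses are not known exactly. Their poses are not given: they have to be found in the camera images.
- rack: Fixed board rack, 240 x 398 x 112 mm: two upright aluminium end plates (9 mm thick, centred at y = -190 and +190 mm) joined by low rails. Origin: centre of its footprint on the bench. z up; y along the boards, roughly to the robot's left; x roughly away from the robot. Three slots for upright boards at x = -60, +5 and +70 mm; boards have about 1 mm play in them.
- guide_top (a point): Middle of the rack at the height of the upper ends of the black guides (100 mm above the bench) that hold the board ends. The tall board stands 10 mm above the bench, so it must rise straight by 90 mm before it is free of the guides and may be turned. The end plates reach 12 mm higher but stand beyond the board ends.
- bar (a joint): Retaining bar: steel strip 226 x 18 x 4 mm at z = 113 to 117 mm, over the board ends on the rack's end plate at y = -190 mm (robot's right). Value in rad: 0 closed, lying over all slots; grows counterclockwise seen from above as the knob end swings outward, away from the boards (rack -y), up to 1.0. Over 0.4 it is clear of every slot. Light friction (0.3 N at the knob); it stays put.
- bar_pivot (a point): The bar's upright pivot, on top of the end plate at its far end (rack x = +110, y = -190 mm). Axes as the rack's.
- bar_knob (a point): Middle of the upright black knob on the near end of the retaining bar: cylinder 17 mm in diameter, 32 mm tall (z = 121 to 153 mm), this point at z = 139 mm. It moves with the bar on a circle of 215 mm radius round the pivot. Nothing on the rack stands higher than the bar (117 mm) but the knob.
- fader_board: The tall board to draw out: 100 x 368 mm, 4 mm thick, about 0.3 kg, upright on a long edge in any of the three slots, 10 to 110 mm above the bench. Origin: middle of its bare solder face. x across the board, up as it stands (upper edge x = +50 mm); y along it (ends at -184, +184 mm), same way as the rack's y; z out of the component side, which faces the robot as it stands.
- grip (a point): A good place to pinch the tall board from above, 16 mm below its upper edge near mid-length (its centre of mass is within 25 mm). Here a row of parts (from 10 to 85 mm below the edge) makes it 22 mm thick from solder face to part tops; this point is midway. Axes as the board's: fingers close along its z. Parts near the board's ends rise to 42 mm. The point moves with the board.
- main_board_a: One of two lower boards, 68 x 368 mm, upright in the other slots, component side toward the robot (parts up to 42 mm off the board, 29 mm at mid-length; top edge 76 mm above the bench). Origin: middle of its solder face; axes as for the tall board. To be left in its slot.
- main_board_b: The other lower board, same description. To be left in its slot.

How it is judged:
By the outcome, as a careful person would: the job done as asked, in the order asked, and still so for the second after the job is handed in, while the arm keeps its last pose, push and grip.
It also fails if it takes over 43 s, if anything falls off the work surface, if the arm or the gripper's body presses on something with over 40 N, if the wrist force passes 120 N, or if a joint passes its speed limit or range.

## Working session

There is one attempt and no reset: what is moved stays moved. The work goes in short steps, Python scripts to look and compute and a tool call to move; the robot and the scene stay as the last step left them, time stands still between calls to the robot, and variables do not carry over. Pictures are saved under pics/ and viewed, at most 10 in all, crops included, and the job is handed in when it is done.

Besides the shell and the picture viewer there is one more tool, called after "Call:" as a command line: name --argument value ..., lists and objects as JSON in quotes. servo_tool: Moves the arm, as the interface text tells. Its arguments: {"type":"object","properties":{"fingers":{"type":"array","items":{"type":"number"}},"linear":{"type":"array","items":{"type":"array","items":{"type":"number"}}},"rotation":{"type":"array","items":{"type":"array","items":{"type":"number"}}},"force":{"type":"number"}},"required":["fingers","linear","rotation"]}

```bash
mkdir -p pics; cat > h.py <<'E'
import numpy as np,cv2
from bench import r
def snap(n,name):
    s=r.snapshot(n); cv2.imwrite(f'pics/{name}.png',s['frame'][:,:,::-1]); return s
def ray(s,u,v):
    M=np.array(s['camera_from_world']);R=M[:3,:3];t=M[:3,3]
    d=R.T@np.array([(u-s['cx'])/s['fx'],-(v-s['cy'])/s['fy'],-1]);return -R.T@t,d
def onz(s,u,v,z):
    o,d=ray(s,u,v);return o+d*(z-o[2])/d[2]
def proj(s,p):
    M=np.array(s['camera_from_world']);c=M[:3,:3]@np.array(p)+M[:3,3]
    return s['cx']+s['fx']*c[0]/-c[2],s['cy']-s['fy']*c[1]/-c[2]
E
python3 - <<'E'
from h import *
import pickle
for n in('scene','top'):
    s=snap(n,n+'0');pickle.dump(s,open(n+'0.pkl','wb'));print(n,[k for k in s],s['fx'],s['cx'],ray(s,320,240))
print(r.sense())
E
```

```text
scene ['frame', 'fx', 'fy', 'cx', 'cy', 'camera_from_world'] 602.9764501684896 323.6764825606329 (array([-107.30555991,  476.64847997,  525.87963083]), array([ 0.7968646 , -0.38698944, -0.46398679]))
top ['frame', 'fx', 'fy', 'cx', 'cy', 'camera_from_world'] 583.4980021978188 319.917414932937 (array([ 517.05019899,  163.13002564, 1075.38593892]), array([ 6.35348965e-02, -1.51433195e-04, -9.98011731e-01]))
{'time': 0.1, 'joint_pos': array([ 6.81019437e+01,  7.51236739e+00,  8.53225997e+01,  1.08000429e-03,
        8.72582540e+01, -4.89258797e+00]), 'qd': array([ 0.1013143 , -0.0337987 , -0.15310854, -0.07553729,  0.04280306,
        0.02886155]), 'joint_efforts': array([ 1.30282857e-03, -5.70950139e+01, -5.01944518e+01, -1.23258396e-04,
        8.02622846e-03, -5.76981483e-05]), 'tool_pos': array([175.28085692, 573.36652581, 249.33694905]), 'tcp_rot': array([-1.79907211e+02, -9.02539336e-03,  1.62994472e+02]), 'ft_force': array([-0.68215189, -0.56499797, -1.02883205]), 'wrist_torque': array([-0.00959542, -0.02110953, -0.03755148]), 'grip_force': 0.0, 'finger_gap': 85.12502133234312}
```

View pics/scene0.png

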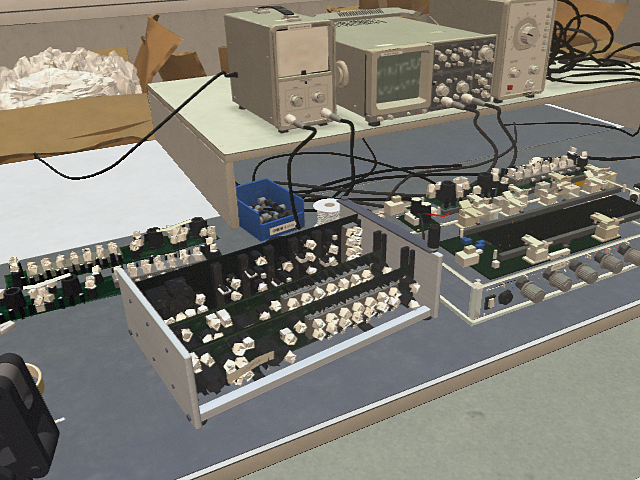

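View pics/top0.png

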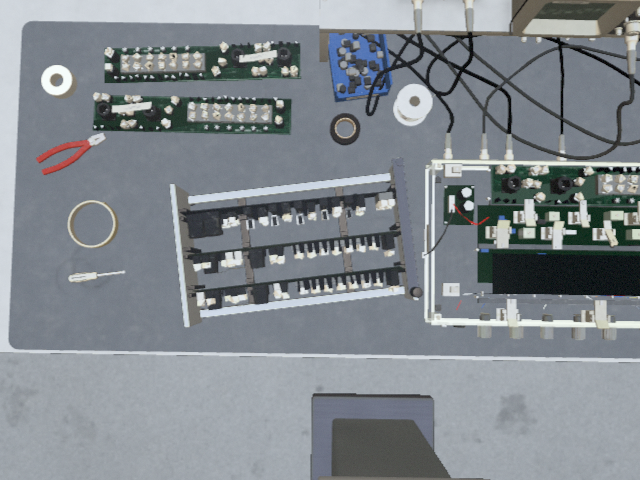

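The tall board looks like the one in the far slot. The rack spans top px (171..425, 160..326), and the knob is at about (416,292). I'll enlarge both views.

```bash
python3 - <<'E'
import pickle,cv2,numpy as np
from h import *
t=pickle.load(open('top0.pkl','rb'));s=pickle.load(open('scene0.pkl','rb'))
a=cv2.resize(t['frame'][150:335,165:435,::-1],None,fx=2.9,fy=2.9,interpolation=cv2.INTER_CUBIC)
cv2.imwrite('pics/topc.png',a)
b=cv2.resize(s['frame'][190:430,110:450,::-1],None,fx=2.35,fy=2.35,interpolation=cv2.INTER_CUBIC)
cv2.imwrite('pics/scc.png',b)
E
```

```text
(no output)
```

View pics/topc.png

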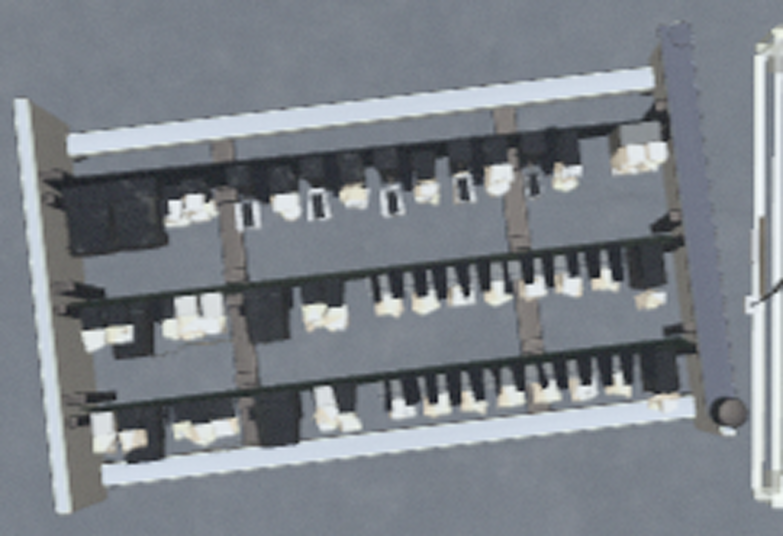

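View pics/scc.png

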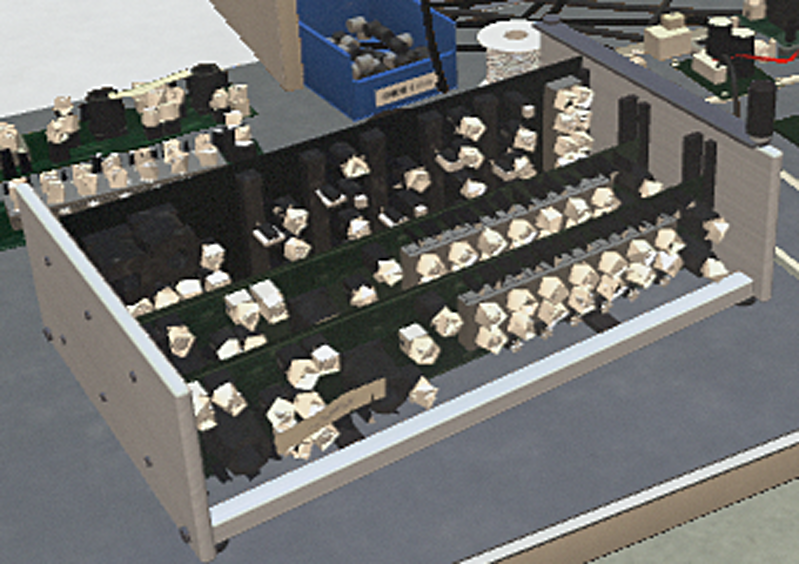

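The tall board is in the far slot, with its upper edge running from about crop (65,180) to (650,122). The bar is closed on the right, with the knob at crop (732,410).

```bash
python3 - <<'E'
import pickle
from h import *
from scipy.spatial.transform import Rotation as Ro
t=pickle.load(open('top0.pkl','rb'));s=pickle.load(open('scene0.pkl','rb'))
f=lambda x,y,z:onz(t,165+x/2.9,150+y/2.9,z)
g=lambda x,y,z:onz(s,110+x/2.35,190+y/2.35,z)
for n,p in dict(LFout=f(15,98,112),LNout=f(58,512,112),edgeL=f(65,179,110),edgeR=f(652,121,110),knob=f(732,410,153),barF=f(675,28,117)).items():print(n,p.round(1))
for n,p in dict(LFout=g(18,185,112),LNout=g(183,390,112),RNout=g(780,150,112),knob=g(761,86,153)).items():print('s',n,p.round(1))
# rack frame fit
W=np.array([f(15,98,112),f(58,512,112),f(65,179,110),f(652,121,110),f(732,410,153)])[:,:2]
L=np.array([[120,194.5],[-120,194.5],[72,184],[72,-184],[-105,-190]])
M,_=cv2.estimateAffinePartial2D(L.astype(np.float32),W.astype(np.float32));print(M,np.hypot(M[0,0],M[1,0]))
U,S,V=np.linalg.svd((L-L.mean(0)).T@(W-W.mean(0)));R=(U@V).T;c=W.mean(0)-R@L.mean(0)
print('yaw',np.degrees(np.arctan2(R[1,0],R[0,0])),c,(L@R.T+c-W).round(1))
T=lambda p:R@np.array(p)+c
print('knob',T([-105,-190]),'piv',T([110,-190]),'grip',T([68,0]),T([70,0]))
e=r.sense();m=Ro.from_euler('xyz',e['tcp_rot'],degrees=True).as_matrix();print(m.round(3))
E
```

```text
LFout [667.9 413.6 112. ]
LNout [432.5 382.1 112. ]
edgeL [622.  384.1 110. ]
edgeR [661.  48. 110.]
knob [497.1   8.1 153. ]
barF [713.7  36.2 117. ]
s LFout [664.  412.7 112. ]
s LNout [430.7 379.4 112. ]
s RNout [482.1   0.7 112. ]
s knob [491.7  10.8 153. ]
[[ 9.78903672e-01 -1.29626940e-01  5.75382849e+02]
 [ 1.29626940e-01  9.78903672e-01  2.07539790e+02]] 0.9874490077335836
yaw 7.170424296849002 [573.33162897 206.71393676] [[  0.2   1.1]
 [ -2.5   2.6]
 [ -0.2  14.2]
 [  6.8 -14.9]
 [ -4.3  -3. ]]
knob [492.86881393   5.0936615 ] piv [706.18735598  31.93019667] grip [640.79981901 215.20177114] [642.78417754 215.45141333]
[[-0.956  0.292 -0.001]
 [ 0.292  0.956 -0.002]
 [ 0.    -0.002 -1.   ]]
```

```bash
cat >> h.py <<'E'
from scipy.spatial.transform import Rotation as Ro
def rackfit():
    import pickle
    t=pickle.load(open('top0.pkl','rb'))
    f=lambda x,y,z:onz(t,165+x/2.9,150+y/2.9,z)[:2]
    W=np.array([f(15,98,112),f(58,512,112),f(732,410,153),(f(65,179,110)+f(652,121,110))/2])
    L=np.array([[120,194.5],[-120,194.5],[-105,-190],[70,3]])
    U,S,V=np.linalg.svd((L-L.mean(0)).T@(W-W.mean(0)));R=(U@V).T;c=W.mean(0)-R@L.mean(0)
    return R,c,(L@R.T+c-W)
R2,c2,res=rackfit(); YAW=np.degrees(np.arctan2(R2[1,0],R2[0,0]))
T=lambda x,y:R2@np.array([x,y])+c2
def cur():
    e=r.sense();return np.array(e['tool_pos']),Ro.from_euler('xyz',e['tcp_rot'],degrees=True)
def rel(p,Rt,base=None):
    p0,R0=base or cur();return (R0.inv().apply(np.array(p)-p0)/1000).round(4).tolist(),(R0.inv()*Rt).as_rotvec(degrees=True).round(2).tolist()
def down(y): return Ro.from_euler('xyz',[180,0,y],degrees=True)
E
python3 - <<'E'
from h import *
print(YAW,c2,res.round(1),'knob',T(-105,-190),'piv',T(110,-190),'edge',T(70,0))
p=[*T(-105,-150),250]
print(p,rel(p,down(90+YAW)))
E
```

```text
7.395573652613094 [574.93772347 206.00786538] [[ 1.   0.7]
 [-1.6  1.4]
 [-1.9 -4. ]
 [ 2.5  2. ]] knob [495.26781418   4.07296113] piv [708.47925271  31.74754297] edge [644.35540113 215.01819435]
[np.float64(490.11905477018087), np.float64(43.74020550947873), 250] ([-0.456, -0.4144, -0.0001], [-0.09, 0.05, 65.6])
```

Call:
servo_tool --fingers '[0, 0, 0, 0, 0, 0, 0, 0, 0, 0]' --linear '[[-0.456, -0.414, 0], [-0.456, -0.414, 0], [-0.456, -0.414, 0], [-0.456, -0.414, 0], [-0.456, -0.414, 0], [-0.456, -0.414, 0], [-0.456, -0.414, 0], [-0.456, -0.414, 0], [-0.456, -0.414, 0], [-0.456, -0.414, 0]]' --rotation '[[0, 0, 65.6], [0, 0, 65.6], [0, 0, 65.6], [0, 0, 65.6], [0, 0, 65.6], [0, 0, 65.6], [0, 0, 65.6], [0, 0, 65.6], [0, 0, 65.6], [0, 0, 65.6]]'

```text
time: 1.1
tool_pos: [431.6, 142.1, 250.2]
tcp_rot: [180.0, -0.0, 97.4]
ft_force: [0.8, 0.7, -0.2]
finger_gap: -0.1
grip_force: 0.0
```

```bash
python3 - <<'E'
from h import *
print(r.sense()['joint_pos'],rel([*T(-105,-150),160],down(90+YAW)))
E
```

```text
[ 1.17535942e+01 -1.57082364e+01  1.07351426e+02  3.59510659e-03
  8.83486676e+01  4.37029640e+00] ([-0.1051, 0.0454, 0.0902], [0.01, -0.0, -0.01])
```

Call:
servo_tool --fingers '[0, 0, 0]' --linear '[[0, 0, 0], [0, 0, 0], [0, 0, 0]]' --rotation '[[0, 0, 0], [0, 0, 0], [0, 0, 0]]'

```text
time: 1.4
tool_pos: [430.6, 144.8, 250.0]
tcp_rot: [-180.0, -0.0, 97.4]
ft_force: [-0.1, -0.0, 0.6]
finger_gap: 0.2
grip_force: 0.0
```

```bash
python3 - <<'E'
from h import *
print(r.sense()['joint_pos'],rel([*T(-105,-150),250],down(90+YAW)))
E
```

```text
[ 1.20923515e+01 -1.56704384e+01  1.07342264e+02  2.65830843e-02
  8.83738102e+01  4.67444349e+00] ([-0.1079, 0.046, -0.0001], [-0.05, -0.02, 0.02])
```

Call:
servo_tool --fingers '[0, 0, 0, 0, 0, 0, 0, 0]' --linear '[[-0.05, 0.021, 0], [-0.1, 0.042, 0], [-0.108, 0.046, 0.02], [-0.108, 0.046, 0.06], [-0.108, 0.046, 0.09], [-0.108, 0.046, 0.102], [-0.108, 0.046, 0.102], [-0.108, 0.046, 0.102]]' --rotation '[[0, 0, 0], [0, 0, 0], [0, 0, 0], [0, 0, 0], [0, 0, 0], [0, 0, 0], [0, 0, 0], [0, 0, 0]]'

```text
time: 2.2
tool_pos: [491.3, 43.9, 149.7]
tcp_rot: [179.9, 0.0, 97.5]
ft_force: [0.4, -0.0, 0.1]
finger_gap: -0.0
grip_force: 0.0
```

```bash
python3 - <<'E'
from h import *
p0,R0=cur();piv=np.array([*T(110,-190),p0[2]])
for k in range(1,11):
    Q=Ro.from_euler('z',5*k,degrees=True)
    print(rel(piv+Q.apply(p0-piv),Q*R0)[0],rel(piv+Q.apply(p0-piv),Q*R0)[1])
s=snap('top','top1');cv2.imwrite('pics/t1.png',cv2.resize(s['frame'][150:350,250:470,::-1],None,fx=2.7,fy=2.7))
E
```

```text
[-0.0188, -0.0027, -0.0] [-0.0, 0.01, -5.0]
[-0.0377, -0.0038, 0.0] [-0.0, 0.02, -10.0]
[-0.0567, -0.0032, 0.0] [-0.0, 0.02, -15.0]
[-0.0755, -0.0009, 0.0] [-0.0, 0.03, -20.0]
[-0.0941, 0.003, 0.0] [-0.0, 0.04, -25.0]
[-0.1123, 0.0085, 0.0] [-0.0, 0.05, -30.0]
[-0.1299, 0.0155, 0.0] [-0.01, 0.05, -35.0]
[-0.1468, 0.0241, 0.0001] [-0.01, 0.06, -40.0]
[-0.163, 0.0341, 0.0001] [-0.01, 0.07, -45.0]
[-0.1782, 0.0454, 0.0001] [-0.01, 0.08, -50.0]
```

View pics/t1.png

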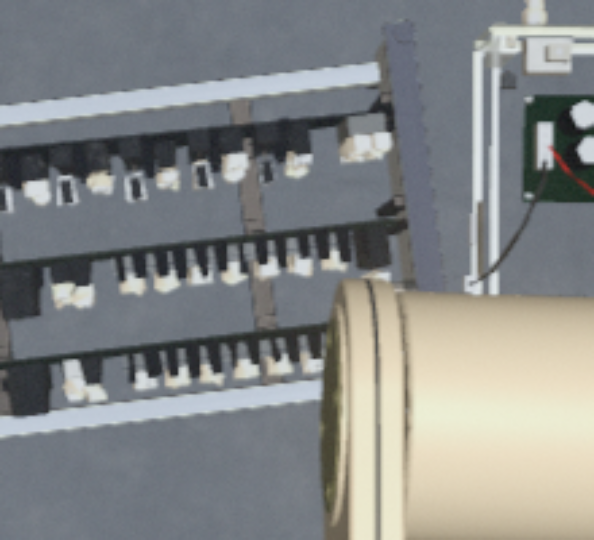

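The arm covers the knob in this view. The bar still lies closed over the slots, so I'll sweep around the pivot.

Call:
servo_tool --fingers '[0, 0, 0, 0, 0, 0, 0, 0, 0, 0]' --linear '[[-0.0094, -0.0016, 0], [-0.0188, -0.0027, 0], [-0.0283, -0.0034, 0], [-0.0377, -0.0038, 0], [-0.0472, -0.0037, 0], [-0.0567, -0.0032, 0], [-0.0661, -0.0022, 0], [-0.0755, -0.0009, 0], [-0.0849, 0.0009, 0], [-0.0941, 0.003, 0]]' --rotation '[[0, 0, -2.5], [0, 0, -5], [0, 0, -7.5], [0, 0, -10], [0, 0, -12.5], [0, 0, -15], [0, 0, -17.5], [0, 0, -20], [0, 0, -22.5], [0, 0, -25]]'

```text
time: 3.25
tool_pos: [507.3, -50.3, 150.8]
tcp_rot: [179.8, 0.1, 122.5]
ft_force: [0.7, 0.5, 0.3]
finger_gap: 0.3
grip_force: 0.1
```

Call:
servo_tool --fingers '[0, 0, 0, 0, 0, 0, 0, 0, 0, 0]' --linear '[[-0.0094, -0.0016, 0], [-0.0188, -0.0027, 0], [-0.0283, -0.0034, 0], [-0.0377, -0.0038, 0], [-0.0472, -0.0037, 0], [-0.0567, -0.0032, 0], [-0.0661, -0.0022, 0], [-0.0755, -0.0009, 0], [-0.0849, 0.0009, 0], [-0.0941, 0.003, 0]]' --rotation '[[0, 0, -2.5], [0, 0, -5], [0, 0, -7.5], [0, 0, -10], [0, 0, -12.5], [0, 0, -15], [0, 0, -17.5], [0, 0, -20], [0, 0, -22.5], [0, 0, -25]]'

```text
time: 4.25
tool_pos: [560.4, -128.3, 150.8]
tcp_rot: [179.9, 0.2, 147.5]
ft_force: [0.3, 0.7, -0.3]
finger_gap: -0.1
grip_force: 0.1
```

```bash
python3 - <<'E'
from h import *
s=snap('scene','s2');snap('top','top2');cv2.imwrite('pics/s2c.png',s['frame'][100:420,100:600,::-1])
p,R=cur();print(p,rel([p[0],p[1],220],R)[0], rel([*T(63,0),220],down(90+YAW)),T(63,0))
E
```

```text
[ 560.53546685 -128.66009987  150.64040879] [-0.0003, 0.0001, -0.0694] ([0.1195, 0.3303, -0.0695], [0.14, 0.18, 50.03]) [637.41363336 214.11716146]
```

View pics/s2c.png

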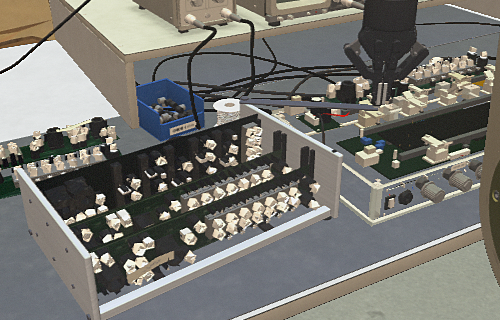

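The bar is swung aside, running from crop (240,100) to the gripper at (375,105). Next I rise and move over the board, refining the edge line from top0.

Call:
servo_tool --fingers '[0, 0, 0.05, 0.05, 0.05, 0.05, 0.05, 0.05, 0.05, 0.05]' --linear '[[0, 0, -0.04], [0, 0, -0.0694], [0.0195, 0.0303, -0.0694], [0.0395, 0.0903, -0.0694], [0.0595, 0.1303, -0.0694], [0.0795, 0.1803, -0.0694], [0.0895, 0.2203, -0.0694], [0.0995, 0.2603, -0.0694], [0.1095, 0.3003, -0.0694], [0.118, 0.33, -0.0694]]' --rotation '[[0, 0, 0], [0, 0, 0], [0, 0, 8], [0, 0, 16], [0, 0, 24], [0, 0, 32], [0, 0, 40], [0, 0, 48], [0, 0, 50], [0, 0, 50]]'

```text
time: 5.35
tool_pos: [637.4, 217.5, 219.2]
tcp_rot: [179.9, -0.0, 97.3]
ft_force: [0.1, -0.2, 0.2]
finger_gap: 49.8
grip_force: 0.0
```

```bash
python3 - <<'E'
from h import *
import pickle
t=pickle.load(open('top0.pkl','rb'));g=cv2.cvtColor(t['frame'],cv2.COLOR_RGB2GRAY).astype(float)
P=[]
for u in range(225,370,6):
    # edge expected from proj of fit
    v=np.interp(u,[187.4,389.8],[211.7,191.7])
    lo=int(v)-7; col=g[lo:lo+14,u-1:u+2].mean(1)
    d=np.diff(col);k=d.argmin();w=-d[max(k-1,0):k+2]; ve=lo+max(k-1,0)+.5+(w*np.arange(len(w))).sum()/w.sum()
    P.append(onz(t,u,ve,110)[:2])
P=np.array(P);y=np.array([np.linalg.inv(R2)@(p-c2) for p in P]);print(y.round(1)[:, :].tolist())
print('median rack x of far face',np.median(y[:,0]),np.polyfit(y[:,1],y[:,0],1))
print(r.sense()['tool_pos'],r.sense()['tcp_rot'])
E
```

```text
[[70.3, 107.7], [70.2, 97.6], [70.0, 87.6], [70.1, 77.6], [69.6, 67.6], [69.6, 57.6], [69.6, 47.5], [69.4, 37.5], [69.8, 27.4], [69.0, 17.5], [69.3, 7.4], [68.9, -2.6], [68.9, -12.6], [68.8, -22.7], [68.4, -32.7], [68.3, -42.7], [68.6, -52.8], [68.5, -62.8], [68.5, -72.9], [67.9, -82.9], [68.1, -93.0], [67.9, -103.0], [68.0, -113.1], [67.8, -123.1], [67.1, -133.1]]
median rack x of far face 68.86641448213507 [1.14152615e-02 6.90480536e+01]
[637.42347581 217.46095536 219.22423606] [ 1.79877815e+02 -4.83188941e-02  9.73480649e+01]
```

```bash
python3 - <<'E'
from h import *
print(T(58.5,0),rel([*T(58.5,0),93],down(97)))
E
```

```text
[632.95106837 213.53792602] ([-0.0034, -0.0052, 0.1262], [0.12, -0.05, 0.35])
```

Call:
servo_tool --fingers '[0.05, 0.05, 0.05, 0.05, 0.05, 0.05, 0.05, 0.05, 0.05, 0.05]' --linear '[[-0.0034, -0.0052, 0], [-0.0034, -0.0052, 0.02], [-0.0034, -0.0052, 0.04], [-0.0034, -0.0052, 0.06], [-0.0034, -0.0052, 0.075], [-0.0034, -0.0052, 0.09], [-0.0034, -0.0052, 0.105], [-0.0034, -0.0052, 0.115], [-0.0034, -0.0052, 0.125], [-0.0034, -0.0052, 0.125]]' --rotation '[[0.1, 0, 0.35], [0.1, 0, 0.35], [0.1, 0, 0.35], [0.1, 0, 0.35], [0.1, 0, 0.35], [0.1, 0, 0.35], [0.1, 0, 0.35], [0.1, 0, 0.35], [0.1, 0, 0.35], [0.1, 0, 0.35]]'

```text
time: 6.35
tool_pos: [631.4, 209.4, 90.8]
tcp_rot: [-179.7, 0.0, 97.0]
ft_force: [-0.0, 0.2, -0.3]
finger_gap: 49.7
grip_force: 0.0
```

Call:
servo_tool --fingers '[0.036, 0.032, 0.03, 0.028, 0.026, 0.025, 0.024, 0.023, 0.022, 0.021]' --linear '[[0, 0, 0], [0, 0, 0], [0, 0, 0], [0, 0, 0], [0, 0, 0], [0, 0, 0], [0, 0, 0], [0, 0, 0], [0, 0, 0], [0, 0, 0]]' --rotation '[[0, 0, 0], [0, 0, 0], [0, 0, 0], [0, 0, 0], [0, 0, 0], [0, 0, 0], [0, 0, 0], [0, 0, 0], [0, 0, 0], [0, 0, 0]]' --force 20

```text
time: 7.35
tool_pos: [633.5, 209.8, 93.2]
tcp_rot: [180.0, -0.0, 97.1]
ft_force: [6.1, 1.0, -1.1]
finger_gap: 21.2
grip_force: 17.2
```

Call:
servo_tool --fingers '[0.02, 0.018, 0.018, 0.018]' --linear '[[0, 0.001, 0], [0, 0.0015, 0], [0, 0.0015, 0], [0, 0.0015, 0]]' --rotation '[[0, 0, 0], [0, 0, 0], [0, 0, 0], [0, 0, 0]]' --force 20

```text
time: 7.75
tool_pos: [633.8, 209.9, 93.1]
tcp_rot: [-179.9, 0.0, 97.1]
ft_force: [-1.3, -1.2, 5.0]
finger_gap: 21.3
grip_force: 20.9
```

Call:
servo_tool --fingers '[0.015, 0.015, 0.015, 0.015, 0.015, 0.015, 0.015, 0.015, 0.015, 0.015]' --linear '[[0, 0, 0], [0, 0, 0], [0, 0, 0], [0, 0, -0.003], [0, 0, -0.008], [0, 0, -0.014], [0, 0, -0.02], [0, 0, -0.027], [0, 0, -0.034], [0, 0, -0.04]]' --rotation '[[0, 0, 0], [0, 0, 0], [0, 0, 0], [0, 0, 0], [0, 0, 0], [0, 0, 0], [0, 0, 0], [0, 0, 0], [0, 0, 0], [0, 0, 0]]' --force 70

```text
time: 8.75
tool_pos: [633.7, 209.9, 133.3]
tcp_rot: [-179.9, -0.0, 97.0]
ft_force: [0.9, 0.1, -3.3]
finger_gap: 20.4
grip_force: 68.6
```

Call:
servo_tool --fingers '[0.015, 0.015, 0.015, 0.015, 0.015, 0.015, 0.015, 0.015, 0.015, 0.015]' --linear '[[0, 0, -0.012], [0, 0, -0.027], [0, 0, -0.045], [0, 0, -0.065], [0, 0, -0.09], [0, 0, -0.115], [0, 0, -0.14], [0, 0, -0.165], [0, 0, -0.18], [0, 0, -0.19]]' --rotation '[[0, 0, 0], [0, 0, 0], [0, 0, 0], [0, 0, 0], [0, 0, 0], [0, 0, 0], [0, 0, 0], [0, 0, 0], [0, 0, 0], [0, 0, 0]]'

```text
time: 9.75
tool_pos: [634.5, 210.0, 325.3]
tcp_rot: [180.0, -0.0, 97.0]
ft_force: [0.3, -0.2, -3.6]
finger_gap: 20.4
grip_force: 69.3
```

```bash
python3 - <<'E'
from h import *
snap('scene','s3');e=r.sense();print(e['joint_pos'],e['tool_pos'])
p,R0=cur();print(rel(p+[-60,0,50],R0)[0], (R0*Ro.from_euler('x',-60,degrees=True)).apply([0,0,1]),(R0*Ro.from_euler('x',60,degrees=True)).apply([0,0,1]))
E
```

```text
[1.39116891e+01 1.72190769e+01 6.62910482e+01 1.26643723e-02
 9.63942869e+01 6.87230809e+00] [634.77355984 210.05347832 326.20160644]
[0.0074, -0.0595, -0.0501] [ 0.86027699  0.10646077 -0.49858762] [-0.85871041 -0.10584645 -0.50141097]
```

View pics/s3.png

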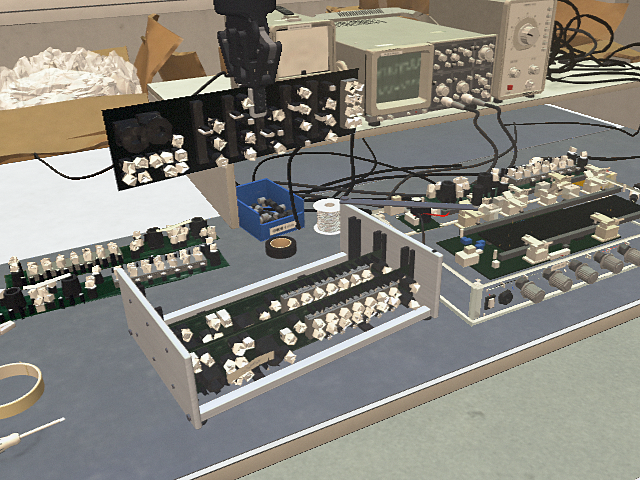

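The tall board is out and held at about px (105–360, 70–190). Both lower boards are still in their slots and the bar is aside. Now I tip it, with the fingers swinging outward.

Call:
servo_tool --fingers '[0.015, 0.015, 0.015, 0.015, 0.015, 0.015, 0.015, 0.015, 0.015, 0.015]' --linear '[[0.001, -0.006, -0.005], [0.001, -0.012, -0.01], [0.002, -0.018, -0.015], [0.003, -0.024, -0.02], [0.004, -0.03, -0.025], [0.004, -0.036, -0.03], [0.005, -0.042, -0.035], [0.006, -0.048, -0.04], [0.007, -0.054, -0.045], [0.007, -0.06, -0.05]]' --rotation '[[-2, 0, 0], [-5, 0, 0], [-9, 0, 0], [-13, 0, 0], [-17, 0, 0], [-21, 0, 0], [-25, 0, 0], [-29, 0, 0], [-33, 0, 0], [-36, 0, 0]]'

```text
time: 10.8
tool_pos: [572.7, 209.4, 370.7]
tcp_rot: [144.1, 0.0, 97.1]
ft_force: [0.2, -1.3, -4.1]
finger_gap: 20.3
grip_force: 69.8
```

Call:
servo_tool --fingers '[0.015, 0.015, 0.015, 0.015, 0.015, 0.015, 0.015, 0.015, 0.015, 0.015]' --linear '[[0, 0, 0], [0, 0, 0], [0, 0, 0], [0, 0, 0], [0, 0, 0], [0, 0, 0], [0, 0, 0], [0, 0, 0], [0, 0, 0], [0, 0, 0]]' --rotation '[[-3, 0, 0], [-7, 0, 0], [-11, 0, 0], [-15, 0, 0], [-19, 0, 0], [-22, 0, 0], [-24, 0, 0], [-24, 0, 0], [-24, 0, 0], [-24, 0, 0]]'

```text
time: 11.8
tool_pos: [574.0, 209.5, 372.8]
tcp_rot: [120.2, -0.0, 97.0]
ft_force: [0.1, 0.5, -3.4]
finger_gap: 20.3
grip_force: 70.0
```

```bash
python3 - <<'E'
from h import *
snap('scene','s4');e=r.sense();print(e['joint_pos'],e['qd'].round(1));p,R=cur();print(p,R.as_matrix().round(3))
E
```

```text
[ 22.92075386 -38.72279775 128.49159071 -25.10431445  33.91979246
  29.38471202] [-0.1  0.1 -0.3 -0.3 -0.2  0.2]
[574.15635814 209.47930583 373.11893299] [[-0.122  0.498  0.858]
 [ 0.992  0.061  0.106]
 [ 0.     0.865 -0.502]]
```

View pics/s4.png

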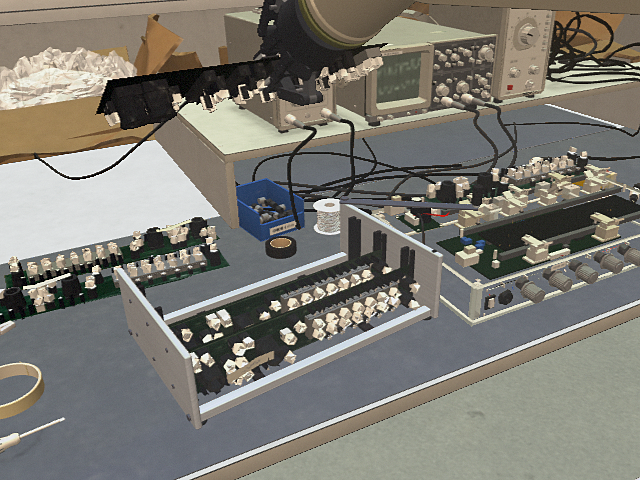

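The board is tipped with its parts facing down, and its upper edge runs from about px (105,80) to (388,44). I'll check the level against the projected tool pose.

```bash
python3 - <<'E'
from h import *
s=r.snapshot('scene');p,R=cur()
for l in(-184,184):
  for z in(-16,84):
    q=p+R.apply([l,10.5,z]);print(l,z,q.round(),np.round(proj(s,q)))
E
```

```text
-184 -16 [588.  26. 390.] [392.  39.]
-184 84 [674.  36. 340.] [353.  67.]
184 -16 [543. 391. 390.] [112.  80.]
184 84 [629. 402. 340.] [ 97. 110.]
```

```bash
python3 - <<'E'
import cv2
a=cv2.imread('pics/s4.png')[20:150,80:400];cv2.imwrite('pics/s4c.png',cv2.resize(a,None,fx=2.5,fy=2.5,interpolation=cv2.INTER_CUBIC))
E
```

```text
(no output)
```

View pics/s4c.png

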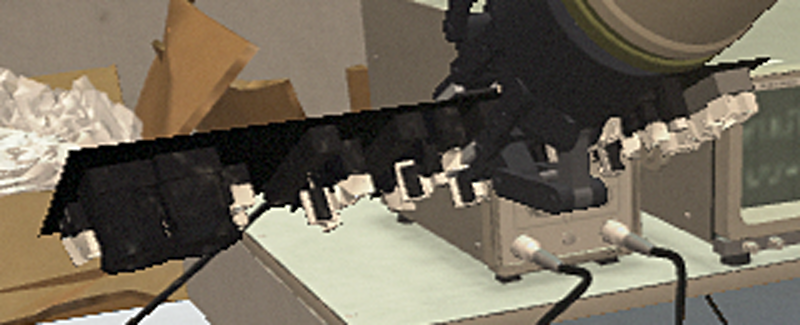

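The edge ends sit at px (109,80) and (388,45), against (112,80) and (392,39) expected. That puts the board level to about 1°, tipped 60°, with its lowest parts roughly 180 mm above the rack plates.

```bash
python3 -c "
from bench import r
print(r.hand_in())"
```

```text
the job is handed in; nothing more can be done
None
```

The job is handed in at about 12 s on the robot's clock: bar swung aside by about 45° (by the commanded sweep), the tall board drawn straight up and held solder side up at 60°, level to about 1°, with its lowest parts roughly 180 mm above the rack plates, and both lower boards still in their slots.

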